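# Put the pot away in the wide tilt-out bin

## Robot

A 7-joint arm with a two-finger parallel gripper is mounted at the origin on a cart in front of the work surface, level with it; the furniture and walls round the work are solid. World frame = base frame: x ahead of the robot, y to its left, z up, the work surface at z = 0. Lengths are in m, angles in rad, forces in N, time in s.
With the tool pointing down it reaches from about 0.4 to 0.85 m from the base axis. Payload 4.5 kg.
Tool frame: the origin (TCP) lies midway between the tips of the shut fingers; the grasp point (between the pads) lies behind it (r.grip_point_offset is the z of the grasp point in the tool frame, in m); z points along the fingers, y is the line along which they close (so a half turn about z gives the same grasp; the last joint's range is limited). The gripper opens to 88 mm and grips with 3 to 60 N. Pads are 18 mm wide; open, the fingers measure 123 mm over their backs; the gripper's body (75 mm by 187 mm) begins 45 mm behind the grasp point.
Start: joints at [-1.166, 0.689, -0.195, 1.565, 0.157, 0.902, -0.215], TCP at [0.226, 0.583, 0.239] pointing down, gripper open.
Joint ranges: [-3.01, 3.01], [-0.46, 2.08], [-1.47, 1.51], [0.13, 2.56], [-1, 4.14], [0.04, 2.09], [-2.66, 2.66]. Speed limits (rad/s): [2.57, 2.57, 3.14, 3.14, 3.14, 3.14, 3.14].

## Interface

Orientations are given as a unit quaternion [x, y, z, w].
In Python, from plant import r, optics, workorder gives the robot as it stands.
- The arm moves only by the shell command python3 -m creep 'ROWS' [FORCE]. ROWS is JSON, a list of rows, each an object of numbers: "grip": the gripper command: -1 is shut, 1 is fully open, values between are in proportion; "tx", "ty", "tz": the shift along the tool's x, y, z in cm; "spin": the turn about the tool's z in degrees. In form: [{"grip": .., "tx": .., "ty": .., "tz": .., "spin": ..}, ...]. A call has 1 to 8 rows; each row shifts and turns the commanded pose from where the row before left it, along the tool's axes as they then stand; what a row does not reach is not made up. A row lasts 1/12 s, in which the tool goes at most 41.7 mm and 7.16 degrees, less where a joint would pass 70% of its speed; a pose out of reach is approached as far as the arm can. A call with a gripper value outside its range is refused whole. The fingers move at their own pace and stop on an object; FORCE is the grip in N (left out, the last holds). Time passes only in rows, so rows that do not move let the fingers close. It gives the time, the measured TCP pose, the force, the opening and the grip force at its end, in the units of the state.
- r.get_state(): the state, without advancing time (a new reading comes with each control period).
- optics.snapshot(name): name is "scene" or "top" or "wrist"; returns (picture, depth): 400x640x3 uint8, red, green, blue; 400x640 float32, m along the optical axis (not along the pixel's ray), 0 where there is no reading.
- optics.get_calibration(name): a dict with "fx", "fy", "cx", "cy" (pixels), "extrinsics" (4x4, takes a point from world to camera coordinates). Camera axes: x right, y down, z forward; pixel columns grow to the right and rows downward; lengths in m; the calibration is good to about 2 mm. The wrist camera is an equidistant fisheye: a pixel r from the principal point sees the ray r / f radians off the axis. A picture is of the moment at which its call begins: read the wrist's pose just before it. get_calibration takes no time and is no camera call; for the wrist camera it gives the pose at the moment of the call.
- workorder.finish_job(): hands the job in; it is judged then, once.
The state is a dict: "clock": time; "q": joint angles; "qd": joint speeds; "joint_torque": joint torques, N m; "tool_pos": TCP position; "eef_rot": TCP orientation; "contact_force": force on the tool from outside, world axes, zero at the start; "moment": the same for the moment, N m; "opening": opening from 0.0 (shut) to 1.0 (fully open); "finger_force": force on a finger pad.
Only numpy, scipy, OpenCV 4.12 (cv2) and the standard library are available. Lean on these libraries where they do the work, as an engineer would, in place of code of your own. Each camera call takes 0.05 s, during which the arm holds its last target. There are 200 camera calls.

## Task

Tip the wider of the two tilt-out bins forward, put the white pot inside it, and push the bin back until it clicks fully shut with the pot in it. Leave the narrow bin shut and do not disturb the other things on the bench.

Things in the scene. Friction and masses are not known exactly. Their poses are not given: they have to be found in the camera images.
- wide_unit: Grey housing of the wide tilt-out bin, fixed: 150 deep (x) x 156 wide (y) x 200 high, flat roof. Origin: centre of its underside; front to its own -x, covered by the bin's white front panel (outer face 82 mm before the origin, top edge 188 mm above the bench). It stands beside the narrow unit; either may be the left one
- wide_bin (a joint): Tilt of the wide bin, rad: 0 shut, grows as its top tips forward, stop at 0.75. Stiff pivot (0.3 N m; bin 0.35 kg): stays where it is left. A sprung catch resists with about 6 N at the bar from 0.14 to 0.08 on the way in and from 0.01 to 0.07 on the way out; pushed in below 0.05 it snaps home (0 to 0.02), left above that it stands ajar
- wide_pivot (a point): Middle of the wide bin's pivot line, at the lower front edge, 18 mm above the bench, 75 mm in front of the housing's origin. The line runs along the housing's y. Axes turn with the bin; when shut they are the housing's
- wide_bar (a point): Middle of the wide bin's steel pull bar: round, 10 mm thick, 90 long, along the housing's y, a bent stay at each end. Shut: 198 mm above the bench, 47 mm before the pivot line, 40 mm before the panel's face and 10 mm above its top edge, so a finger can go down behind it. At the 0.75 stop: 157 mm before the pivot line, 118 mm above the bench
- wide_floor (a point): Centre of the wide bin's inner floor, 54 mm behind the pivot line; axes turn with the bin (x to the back, z along the panel). Inside 109 deep (x), 130 wide; panel 165 high, side walls 160 falling to 118, back wall 115. At the 0.75 stop the mouth reaches from the panel's top edge (120 mm before the pivot line, 143 above the bench) back to the housing
- narrow_unit: Grey housing of the narrow tilt-out bin, fixed: 150 deep x 96 wide x 200 high, otherwise built like the wide one; origin at the centre of its underside, front to its own -x
- narrow_bin (a joint): Tilt of the narrow bin, rad, 0 shut; to be left shut
- narrow_bar (a point): Middle of the narrow bin's pull bar (50 mm long), 198 mm above the bench
- pot: White lidded plastic pot, round, 54 mm across, 74 mm high, 0.06 to 0.13 kg, standing upright on the bench to the right of the units. Origin: centre of its underside. The lid does not come off
- pot_mid (a point): Centre of the pot, 37 mm above its underside on its axis
- timer: Small pale bench timer with three keys, 66 x 62 x 20; origin at the centre of its underside; bystander
- tape: Roll of labelling tape lying flat, 84 mm across, 19 high; origin at the centre of its underside; bystander
- dish: Petri dish, 60 mm across, 15 high; origin at the centre of its underside; bystander
- bottle: Reagent bottle with screw cap, 58 mm across, 98 high; origin at the centre of its underside; bystander
There are look-alikes about, which are no part of the job. Leave any green look-alike of the pot alone.

How it is judged:
On the way, in this order (a step that is already met when the one before it is completed fails the run):
1. the wide bin is tipped well forward (at least 0.5 rad) (value of joint wide_bin above 0.5 rad), for 0.2 s.
2. the pot is inside the wide bin (x of pot_mid in the frame of wide_floor between -0.055 and 0.055 m and y of pot_mid in the frame of wide_floor between -0.06 and 0.06 m and z of pot_mid in the frame of wide_floor between 0.01 and 0.11 m and contact force between pot and the fingers below 0.1 N), for 0.2 s.
At the end, for the whole second after the job is handed in: The wide bin is clicked shut (tilt below 0.04 rad) with the pot at rest inside it, standing or lying (its centre over the bin's floor and within 110 mm of it), and the narrow bin is shut (below 0.04 rad) (value of joint each of wide_bin, narrow_bin below 0.04 rad and x of pot_mid in the frame of wide_floor between -0.055 and 0.055 m and y of pot_mid in the frame of wide_floor between -0.06 and 0.06 m and z of pot_mid in the frame of wide_floor between 0.01 and 0.11 m and linear speed of pot below 0.03 m/s); the robot touches nothing.
It fails at once if the narrow bin is tipped open (past 0.15 rad) (value of joint narrow_bin above 0.15 rad).
It fails at once if the timer, tape, dish or bottle is moved by more than 30 mm (distance of any of timer, tape, dish, bottle from where it was at the start of the episode above 0.03 m).
It also fails if it takes over 72 s, if anything falls off the work surface, if the arm or the gripper's body presses on something with over 40 N, if the wrist force passes 120 N, or if a joint passes its speed limit or range.

## Working session

There is one attempt and no reset: what is moved stays moved. The work goes in short steps, Python scripts to look and compute and a shell command to move; the robot and the scene stay as the last step left them, time stands still between calls to the robot, and variables do not carry over. Pictures are saved under pics/ and viewed, at most 10 in all, crops included, and the job is handed in when it is done.

```bash
mkdir -p pics; ls; python3 - <<'E'
from plant import r, optics
import cv2,numpy as np
print(r.get_state(), r.grip_point_offset)
ims=[]
for n in("scene","top"):
    im,d=optics.snapshot(n); np.savez(n+'.npz',im=im,d=d); c=optics.get_calibration(n); print(n,c)
    cv2.imwrite(f'pics/{n}0.png',im[...,::-1])
E
```

```text
pics
{'clock': 0.0, 'q': array([-1.16618334,  0.68999124, -0.19451192,  1.56635142,  0.15733943,
        0.90253892, -0.21510668]), 'qd': array([-0.00180632,  0.00147047,  0.00031105,  0.00099094, -0.0010023 ,
        0.00097305, -0.00013011]), 'joint_torque': array([-5.56116356e-04, -5.27561259e+01, -1.26714773e+00, -1.53432763e+01,
       -5.26242913e-02,  6.38702943e-03,  1.63348013e-04]), 'tool_pos': array([0.22630739, 0.58189159, 0.23790352]), 'eef_rot': array([ 1.84296106e-01,  9.82870312e-01, -9.42294718e-04, -8.78778641e-05]), 'contact_force': array([0.38088361, 0.48192243, 0.36446605]), 'moment': array([0.00312957, 0.07176847, 0.00679407]), 'finger_force': 0.0, 'opening': 1.0005929837382186} -0.0187
scene {'fx': 389.5084381943246, 'fy': 389.5084381943246, 'cx': 321.35061004827355, 'cy': 200.8047443527739, 'extrinsics': array([[ 0.84818134, -0.52968617,  0.00457945, -0.41639071],
       [-0.30670062, -0.49812874, -0.81105024,  0.29940999],
       [ 0.43188325,  0.68651316, -0.58495858,  0.93523943],
       [ 0.        ,  0.        ,  0.        ,  1.        ]])}
top {'fx': 478.8396995801878, 'fy': 478.8396995801878, 'cx': 313.9391301227297, 'cy': 198.4975666885812, 'extrinsics': array([[ 0.20424371, -0.97879775, -0.01547498, -0.0766002 ],
       [-0.79310207, -0.15618715, -0.58872293,  0.50478339],
       [ 0.57382368,  0.13251619, -0.80818676,  1.34152171],
       [ 0.        ,  0.        ,  0.        ,  1.        ]])}
```

View pics/scene0.png

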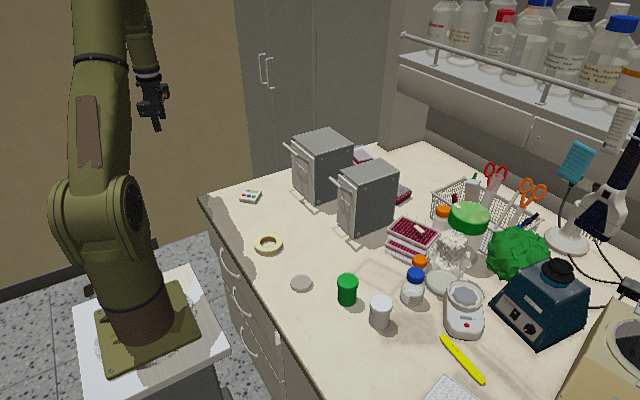

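View pics/top0.png

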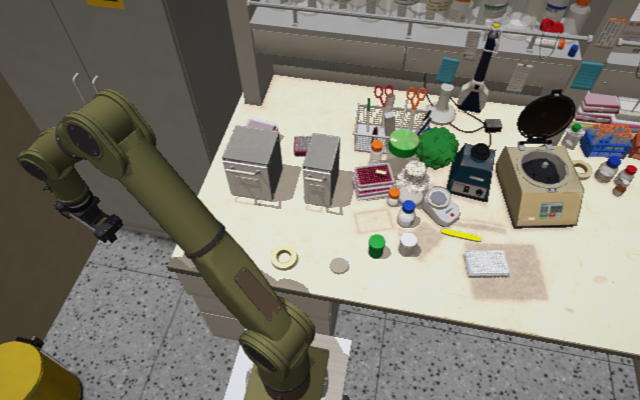

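The scene view shows the wide unit on the left (scene 322,165; top 253,162) and the narrow one on the right (368,197; top 321,170). These could be taken for the pot:
- White pot: scene (380,312), top (408,244)
- Green look-alike: scene (347,290), top (377,246)
- Blue-capped bottle: scene (412,287), top (407,212)
- White balance or pipette cup: scene (463,305)

I choose the white lidded cylinder at scene (380,312).

```bash
cat > h.py <<'E'
from plant import r, optics
import cv2,numpy as np
from scipy.spatial.transform import Rotation as R
def cloud(n,d):
    c=optics.get_calibration(n); v,u=np.mgrid[:d.shape[0],:d.shape[1]]
    p=np.stack([(u-c['cx'])/c['fx']*d,(v-c['cy'])/c['fy']*d,d],-1); E=c['extrinsics']
    return (p-E[:3,3])@E[:3,:3]
def shot(n):
    im,d=optics.snapshot(n); return im,cloud(n,d),d
def ray(n,u,v,z):
    c=optics.get_calibration(n);E=c['extrinsics'];o=-E[:3,:3].T@E[:3,3]
    g=E[:3,:3].T@np.array([(u-c['cx'])/c['fx'],(v-c['cy'])/c['fy'],1]); return o+g*(z-o[2])/g[2]
def rect(P):
    (c,s,a)=cv2.minAreaRect((P[:,:2]*1000).astype(np.float32)); return np.round(c,1),np.round(s,1),round(a,2),len(P)
def tool(p):
    s=r.get_state();return R.from_quat(s['eef_rot']).inv().apply(np.array(p)-s['tool_pos'])*100
E
python3 - <<'E'
from h import *
for n,boxes in(("top",{'wide':(215,115,288,205),'narrow':(296,125,345,212),'pot':(396,230,422,258)}),("scene",{'wide':(280,120,355,205),'narrow':(330,155,402,240),'pot':(366,290,396,332)})):
    z=np.load(n+'.npz');P=cloud(n,z['d']);im=z['im']
    for k,(a,b,c,e) in boxes.items():
        Q=P[b:e,a:c].reshape(-1,3);I=im[b:e,a:c].reshape(-1,3).astype(int); ok=z['d'][b:e,a:c].ravel()>0
        h=.2 if k!='pot' else .074
        m=ok&(abs(Q[:,2]-h)<(.004 if k!='pot' else .006))
        if k=='pot': m&=I.min(1)>120
        print(n,k,rect(Q[m]),Q[m].mean(0).round(4))
s=[]
for n,(a,b,c,e) in(("scene",(350,270,480,370)),("top",(340,190,470,300))):
    im=np.load(n+'.npz')['im'][b:e,a:c,::-1]; s.append(cv2.resize(im,(390,300)))
cv2.imwrite('pics/crop1.png',np.hstack(s))
E
```

```text
top wide (array([639.1, 274.5]), array([157. , 205.8]), 89.71, 1423) [0.6558 0.2733 0.1997]
top narrow (array([654.5,  36.5]), array([ 96.9, 206.7]), 89.09, 919) [0.6716 0.0367 0.1996]
top pot (array([ 475.7, -284.3]), array([51.6, 50.8]), 0.83, 189) [ 0.4747 -0.2841  0.0737]
scene wide (array([641.6, 184.1]), array([206.5, 343.9]), 1.01, 1285) [0.6476 0.2358 0.2005]
scene narrow (array([654.6,  37.3]), array([100.6, 203. ]), 89.07, 987) [0.6702 0.0344 0.2002]
scene pot (array([ 476.4, -283.3]), array([51. , 51.1]), 76.72, 342) [ 0.475  -0.2848  0.0743]
```

View pics/crop1.png

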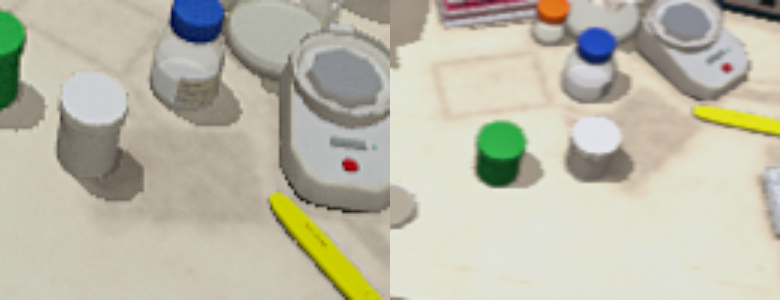

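The crop shows the white lidded pot at the left view's (92,120) and right view's (595,147), with the green one apart from it. The choice stands. One refinement of the bar, panel and roof before I move.

```bash
python3 - <<'E'
from h import *
for n in("top","scene"):
    z=np.load(n+'.npz');P=cloud(n,z['d']).reshape(-1,3)
    for k,y in(('wide',.2745),('narrow',.0365)):
        m=(abs(P[:,1]-y)<.1 if k=='wide' else abs(P[:,1]-y)<.07)
        rf=P[m&(abs(P[:,2]-.2)<.004)&(P[:,0]>.58)&(P[:,0]<.8)]; b=P[m&(abs(P[:,2]-.2)<.012)&(P[:,0]>.5)&(P[:,0]<.565)]
        print(n,k,'roof',rect(rf),np.percentile(rf,[1,99],0)[:,:2].round(4).tolist(),'bar',len(b),b.mean(0).round(4),np.percentile(b,[5,95],0).round(4).tolist())
        f=P[m&(P[:,2]>.05)&(P[:,2]<.17)&(P[:,0]>.55)&(P[:,0]<.62)&(abs(P[:,1]-y)<.04)]; print('  panel',len(f),np.median(f[:,0]), np.polyfit(f[:,1],f[:,0],1))
print(tool([.5665,.2745,.25]))
E
```

```text
top wide roof (array([664.8, 274.2]), array([156.9, 154.7]), 89.43, 1350) [[0.5893, 0.1981], [0.7392, 0.351]] bar 102 [0.5423 0.2736 0.2002] [[0.5368, 0.2288, 0.193], [0.5521, 0.3184, 0.206]]
  panel 415 0.5829188210395471 [0.00245927 0.5821888 ]
top narrow roof (array([680.5,  36.5]), array([ 97. , 154.4]), 89.48, 875) [[0.6049, -0.0108], [0.7536, 0.0836]] bar 62 [0.5564 0.0377 0.2006] [[0.5522, 0.0118, 0.1951], [0.5611, 0.0637, 0.2063]]
  panel 432 0.598093905400404 [0.00747827 0.597699  ]
scene wide roof (array([665.4, 277. ]), array([154.3, 159.9]), 0.04, 1030) [[0.5907, 0.1978], [0.7383, 0.3523]] bar 78 [0.5436 0.2668 0.1999] [[0.5377, 0.2276, 0.1906], [0.5559, 0.3214, 0.2047]]
  panel 307 0.5831480844179914 [-2.10748149e-04  5.82880228e-01]
scene narrow roof (array([679.9,  36.8]), array([100.6, 152.5]), 89.07, 936) [[0.6049, -0.0108], [0.754, 0.0849]] bar 60 [0.5569 0.0337 0.2006] [[0.5534, 0.0111, 0.195], [0.5622, 0.0632, 0.204]]
  panel 474 0.5980919756728763 [0.00614204 0.59773168]
[-42.84778784 -16.33570415  -1.167387  ]
```

```bash
python3 -m creep '[{"grip":-1,"spin":-7},{"grip":-1,"spin":-7},{"grip":-1,"spin":-7.2},{"grip":-1,"tx":-2.6,"ty":-2.4},{"grip":-1,"tx":-2.6,"ty":-2.4},{"grip":-1,"tx":-2.6,"ty":-2.4},{"grip":-1,"tx":-2.6,"ty":-2.4},{"grip":-1,"tx":-2.6,"ty":-2.4}]' 20
```

```text
$[0]: bad value
```

```bash
python3 -m creep '[{"grip":-1,"tx":-2.6,"ty":-2.4},{"grip":-1,"tx":-2.6,"ty":-2.4},{"grip":-1,"tx":-2.6,"ty":-2.4},{"grip":-1,"tx":-2.6,"ty":-2.4},{"grip":-1,"tx":-2.6,"ty":-2.4},{"grip":-1,"tx":-2.6,"ty":-2.4},{"grip":-1}]'; python3 -c "
from h import *
print(tool([.5655,.274,.25]),R.from_quat(r.get_state()['eef_rot']).as_matrix().round(3))"
```

```text
[-42.77269513 -16.41853572  -1.16725829] [[-0.932  0.362 -0.   ]
 [ 0.362  0.932 -0.002]
 [-0.    -0.002 -1.   ]]$[0]: bad value
```

```bash
python3 -m creep '[{"grip":-1,"tx":0,"ty":0,"tz":0,"spin":-7},{"grip":-1,"tx":0,"ty":0,"tz":0,"spin":-7},{"grip":-1,"tx":0,"ty":0,"tz":0,"spin":-7.2},{"grip":-1,"tx":-2.6,"ty":-2.4,"tz":0,"spin":0},{"grip":-1,"tx":-2.6,"ty":-2.4,"tz":0,"spin":0},{"grip":-1,"tx":-2.6,"ty":-2.4,"tz":0,"spin":0},{"grip":-1,"tx":-2.6,"ty":-2.4,"tz":0,"spin":0},{"grip":-1,"tx":-2.6,"ty":-2.4,"tz":0,"spin":0}]' 20
```

```text
clock: 0.77
tool_pos: [0.3572, 0.4608, 0.2384]
eef_rot: [0.001, 1.0, -0.0, -0.0]
contact_force: [0.7, 0.2, 0.7]
opening: 0.419
finger_force: 0.0
```

```bash
python3 -m creep '[{"grip":-1,"tx":-2.9,"ty":-2.65,"tz":-0.2,"spin":0},{"grip":-1,"tx":-2.9,"ty":-2.65,"tz":-0.2,"spin":0},{"grip":-1,"tx":-2.9,"ty":-2.65,"tz":-0.2,"spin":0},{"grip":-1,"tx":-2.9,"ty":-2.65,"tz":-0.2,"spin":0},{"grip":-1,"tx":-2.9,"ty":-2.65,"tz":-0.2,"spin":0},{"grip":-1,"tx":-2.9,"ty":-2.65,"tz":-0.2,"spin":0},{"grip":-1,"tx":-2.9,"ty":-2.65,"tz":-0.2,"spin":0},{"grip":-1,"tx":0,"ty":0,"tz":0,"spin":0}]'; python3 -c "
from h import *
print(tool([.5655,.274,.25]))"
```

```text
clock: 1.43
tool_pos: [0.5665, 0.2667, 0.2521]
eef_rot: [0.008, 1.0, -0.003, 0.002]
contact_force: [1.8, -0.9, -0.6]
opening: 0.007
finger_force: 0.0
[0.10997993 0.73380726 0.20462148]
```

```bash
python3 -m creep '[{"grip":-1,"tx":0.1,"ty":0.3,"tz":0,"spin":0},{"grip":-1,"tx":0,"ty":0,"tz":1.5,"spin":0},{"grip":-1,"tx":0,"ty":0,"tz":1.5,"spin":0},{"grip":-1,"tx":0,"ty":0,"tz":1.5,"spin":0},{"grip":-1,"tx":0,"ty":0,"tz":1.5,"spin":0},{"grip":-1,"tx":0,"ty":0,"tz":0,"spin":0}]'; python3 - <<'E'
from h import *
im,P,d=shot('scene'); cv2.imwrite('pics/s1.png',cv2.resize(im[90:250,230:430,::-1],(750,600)))
E
```

```text
clock: 1.93
tool_pos: [0.5571, 0.2819, 0.1912]
eef_rot: [-0.001, 1.0, 0.001, -0.0]
contact_force: [3.3, 0.8, -2.4]
opening: 0.006
finger_force: 1.5
```

View pics/s1.png

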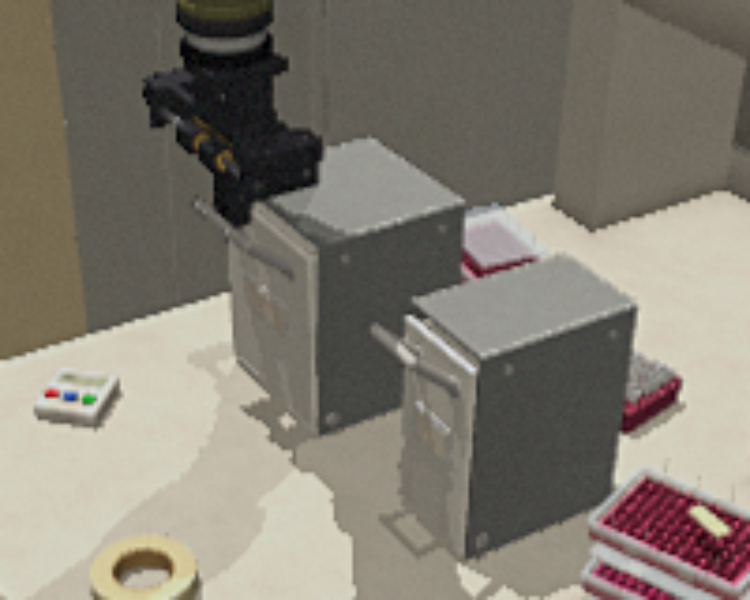

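The fingers stand behind the wide bar (crop 235,215) and no bystander is close. Next, a little deeper, then pull along the arc.

```bash
python3 -m creep '[{"grip":-1,"tx":0,"ty":0,"tz":1.0,"spin":0},{"grip":-1,"tx":1.2,"ty":0,"tz":0.3,"spin":0},{"grip":-1,"tx":1.2,"ty":0,"tz":0.4,"spin":0},{"grip":-1,"tx":1.2,"ty":0,"tz":0.5,"spin":0},{"grip":-1,"tx":1.2,"ty":0,"tz":0.6,"spin":0},{"grip":-1,"tx":1.2,"ty":0,"tz":0.6,"spin":0},{"grip":-1,"tx":1.2,"ty":0,"tz":0.8,"spin":0}]'
```

```text
clock: 2.57
tool_pos: [0.487, 0.2801, 0.1508]
eef_rot: [0.001, 1.0, 0.001, 0.002]
contact_force: [7.1, 0.4, -4.9]
opening: 0.004
finger_force: 3.3
```

```bash
python3 -m creep '[{"grip":-1,"tx":1.0,"ty":0,"tz":0.9,"spin":0},{"grip":-1,"tx":1.0,"ty":0,"tz":1.0,"spin":0},{"grip":-1,"tx":0.9,"ty":0,"tz":1.0,"spin":0},{"grip":-1,"tx":0.8,"ty":0,"tz":1.0,"spin":0},{"grip":-1,"tx":0.7,"ty":0,"tz":0.8,"spin":0},{"grip":-1,"tx":0.4,"ty":0,"tz":0,"spin":0},{"grip":-1,"tx":0,"ty":0,"tz":0,"spin":0}]'
```

```text
clock: 3.15
tool_pos: [0.4501, 0.2816, 0.1057]
eef_rot: [0.003, 1.0, 0.004, 0.01]
contact_force: [24.8, -0.3, -8.7]
opening: 0.004
finger_force: 12.3
```

```bash
python3 -m creep '[{"grip":-1,"tx":-0.9,"ty":0,"tz":0,"spin":0},{"grip":-1,"tx":-0.2,"ty":0,"tz":-1.5,"spin":0},{"grip":-1,"tx":0,"ty":0,"tz":-3,"spin":0},{"grip":-1,"tx":0,"ty":0,"tz":-4,"spin":0},{"grip":-1,"tx":0,"ty":0,"tz":-4,"spin":0},{"grip":-1,"tx":0,"ty":0,"tz":-2,"spin":0},{"grip":-1,"tx":0,"ty":0,"tz":0,"spin":0}]'; python3 - <<'E'
from h import *
z=np.load('scene.npz');P=cloud('scene',z['d']);im=z['im'].astype(int)
m=(im[...,1]>im[...,0]+40)&(abs(P[...,2]-.074)<.006)&(P[...,0]<.6)
print('green',rect(P[m]),'bottle',ray('scene',414,273,.098))
im,P,d=shot('scene'); p=P.reshape(-1,3)
c=p[(abs(p[:,1]-.274)<.07)&(p[:,0]<.58)&(p[:,0]>.40)&(p[:,2]>.03)&(p[:,2]<.19)]
b=c[c[:,0]<.45]; print('bar',len(b),np.median(b,0))
cv2.imwrite('pics/s2.png',cv2.resize(im[90:290,230:450,::-1],(660,600)))
E
```

```text
clock: 3.73
tool_pos: [0.45, 0.2819, 0.2534]
eef_rot: [0.0, 1.0, 0.003, 0.003]
contact_force: [-0.3, 1.1, -0.3]
opening: 0.008
finger_force: 0.0
green (array([ 448.9, -188.3]), array([49.8, 49. ]), 10.97, 280) bottle [ 0.58615599 -0.27102153  0.098     ]
bar 87 [0.43285736 0.27014194 0.12247656]
```

View pics/s2.png

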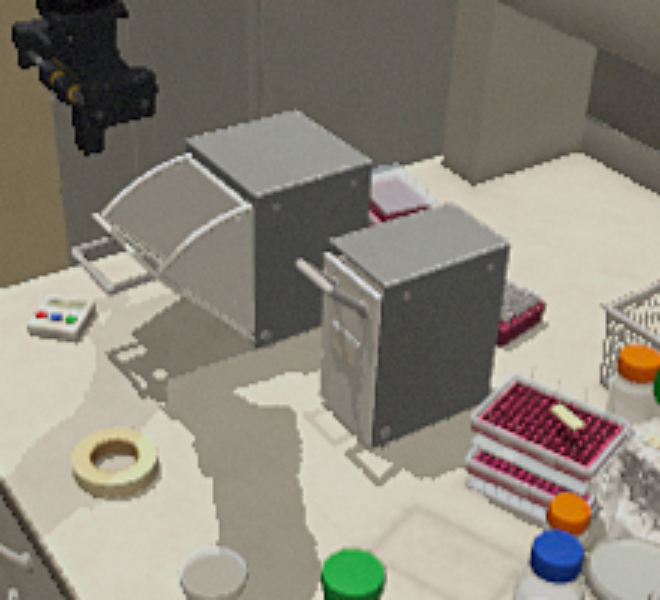

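The wide bin stands fully tipped, bar at crop (110,270), and the narrow bin is shut. Now to the pot.

```bash
python3 -m creep '[{"grip":0.7,"tx":0,"ty":-4,"tz":0,"spin":0},{"grip":0.7,"tx":0,"ty":-4,"tz":0,"spin":0},{"grip":0.7,"tx":0,"ty":-4,"tz":0,"spin":0},{"grip":0.7,"tx":0,"ty":-4,"tz":0,"spin":0},{"grip":0.7,"tx":0,"ty":-4,"tz":0,"spin":0},{"grip":0.7,"tx":0,"ty":-4,"tz":0,"spin":0},{"grip":0.7,"tx":0,"ty":-4,"tz":0,"spin":0},{"grip":0.7,"tx":0,"ty":-4,"tz":0,"spin":0}]'; python3 -m creep '[{"grip":0.7,"tx":-0.5,"ty":-4,"tz":0,"spin":0},{"grip":0.7,"tx":-0.5,"ty":-4,"tz":0,"spin":0},{"grip":0.7,"tx":-0.5,"ty":-4,"tz":0,"spin":0},{"grip":0.7,"tx":-0.5,"ty":-4,"tz":0,"spin":0},{"grip":0.7,"tx":-0.5,"ty":-4,"tz":0,"spin":0},{"grip":0.7,"tx":0,"ty":-4,"tz":0,"spin":0},{"grip":0.7,"tx":0,"ty":0,"tz":0,"spin":0},{"grip":0.7,"tx":0,"ty":0,"tz":0,"spin":0}]'; python3 - <<'E'
from h import *
im,P,d=shot('top'); p=P.reshape(-1,3);i=im.reshape(-1,3)
m=(np.hypot(p[:,0]-.476,p[:,1]+.284)<.045)&(abs(p[:,2]-.074)<.006)
print(m.sum() and rect(p[m])); print(tool([.476,-.284,.040]))
E
```

```text
clock: 4.45
tool_pos: [0.4466, -0.0417, 0.2472]
eef_rot: [0.0, 1.0, 0.0, -0.002]
contact_force: [1.3, 1.1, -0.1]
opening: 0.587
finger_force: 0.0
clock: 5.12
tool_pos: [0.4712, -0.2822, 0.2464]
eef_rot: [0.003, 1.0, 0.001, -0.002]
contact_force: [0.4, 1.2, -0.3]
opening: 0.852
finger_force: 0.0
(array([ 476.2, -283.6]), array([51. , 52.3]), 18.68, 189)
[-0.47920041 -0.48405488 20.68132403]
```

```bash
python3 -m creep '[{"grip":0.7,"tx":-0.5,"ty":-0.2,"tz":3,"spin":0},{"grip":0.7,"tx":0,"ty":0,"tz":4,"spin":0},{"grip":0.7,"tx":0,"ty":0,"tz":4,"spin":0},{"grip":0.7,"tx":0,"ty":0,"tz":4,"spin":0},{"grip":0.7,"tx":0,"ty":0,"tz":3,"spin":0},{"grip":0.7,"tx":0,"ty":0,"tz":2.6,"spin":0},{"grip":0.7,"tx":0,"ty":0,"tz":0,"spin":0}]';  python3 -m creep '[{"grip":-1,"tx":0,"ty":0,"tz":0,"spin":0},{"grip":-1,"tx":0,"ty":0,"tz":0,"spin":0},{"grip":-1,"tx":0,"ty":0,"tz":0,"spin":0},{"grip":-1,"tx":0,"ty":0,"tz":0,"spin":0},{"grip":-1,"tx":0,"ty":0,"tz":0,"spin":0}]' 15
```

```text
clock: 5.75
tool_pos: [0.4752, -0.2776, 0.038]
eef_rot: [-0.001, 1.0, 0.003, -0.005]
contact_force: [0.3, 0.8, 0.5]
opening: 0.852
finger_force: 0.0
clock: 6.17
tool_pos: [0.4794, -0.2828, 0.0444]
eef_rot: [0.001, 1.0, -0.001, 0.002]
contact_force: [0.4, -0.1, 6.1]
opening: 0.577
finger_force: 14.7
```

```bash
python3 -m creep '[{"grip":-1,"tx":0,"ty":0,"tz":-2,"spin":0},{"grip":-1,"tx":0,"ty":0,"tz":-4,"spin":0},{"grip":-1,"tx":0,"ty":0,"tz":-4,"spin":0},{"grip":-1,"tx":0,"ty":0,"tz":-4,"spin":0},{"grip":-1,"tx":0,"ty":0,"tz":-4,"spin":0},{"grip":-1,"tx":0,"ty":0,"tz":-4,"spin":0},{"grip":-1,"tx":0,"ty":0,"tz":0,"spin":0},{"grip":-1,"tx":0,"ty":0,"tz":0,"spin":0}]'; python3 - <<'E'
from h import *
im,P,d=shot('scene'); cv2.imwrite('pics/s3.png',cv2.resize(im[150:350,280:500,::-1],(660,600)))
c=P.reshape(-1,3);i=im.reshape(-1,3);s=r.get_state()['tool_pos']
m=(np.hypot(c[:,0]-s[0],c[:,1]-s[1])<.045)&(c[:,2]>.1)&(c[:,2]<.4)&(i.min(1)>110)
print(m.sum(),np.percentile(c[m],[2,50,98],0).round(3), s)
E
```

```text
clock: 6.83
tool_pos: [0.4792, -0.283, 0.2655]
eef_rot: [0.001, 1.0, -0.001, 0.003]
contact_force: [0.0, 0.1, -1.0]
opening: 0.576
finger_force: 14.9
625 [[ 0.451 -0.306  0.226]
 [ 0.462 -0.295  0.282]
 [ 0.486 -0.26   0.346]] [ 0.47785155 -0.28254046  0.26336928]
```

View pics/s3.png

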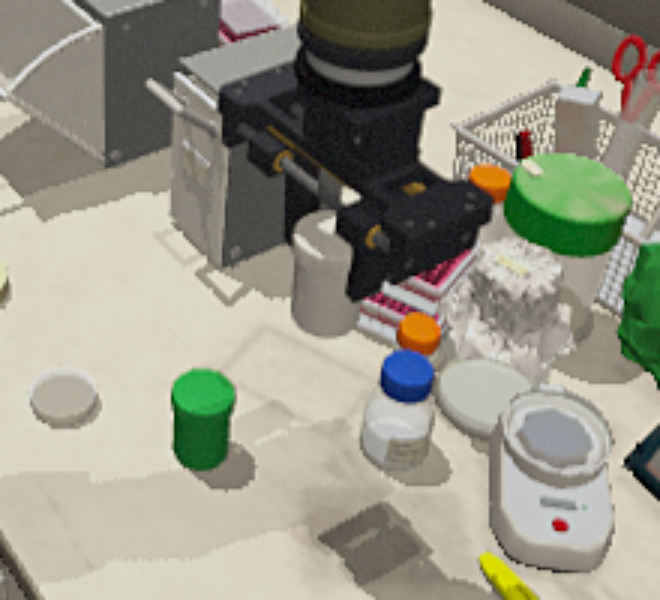

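The pot hangs upright in the fingers (crop 325,275), bystanders untouched. Carry it to the wide bin.

```bash
python3 -m creep '[{"grip":-1,"tx":0,"ty":3,"tz":0,"spin":0},{"grip":-1,"tx":0,"ty":4,"tz":0,"spin":0},{"grip":-1,"tx":0,"ty":4,"tz":0,"spin":0},{"grip":-1,"tx":0,"ty":4,"tz":0,"spin":0},{"grip":-1,"tx":0,"ty":4,"tz":0,"spin":0},{"grip":-1,"tx":0,"ty":4,"tz":0,"spin":0},{"grip":-1,"tx":0,"ty":4,"tz":0,"spin":0},{"grip":-1,"tx":0,"ty":4,"tz":0,"spin":0}]';python3 -m creep '[{"grip":-1,"tx":0,"ty":4,"tz":0,"spin":0},{"grip":-1,"tx":0,"ty":4,"tz":0,"spin":0},{"grip":-1,"tx":0,"ty":4,"tz":0,"spin":0},{"grip":-1,"tx":-1.7,"ty":3.5,"tz":0,"spin":0},{"grip":-1,"tx":-2.5,"ty":3,"tz":0,"spin":0},{"grip":-1,"tx":-2.5,"ty":2.2,"tz":0,"spin":0},{"grip":-1,"tx":0,"ty":2,"tz":0,"spin":0},{"grip":-1,"tx":0,"ty":0,"tz":0,"spin":0}]';python3 -m creep '[{"grip":-1,"tx":0,"ty":0,"tz":0,"spin":0},{"grip":-1,"tx":0,"ty":0,"tz":0,"spin":0},{"grip":-1,"tx":0,"ty":0,"tz":0,"spin":0}]'
```

```text
clock: 7.55
tool_pos: [0.4768, 0.029, 0.2609]
eef_rot: [0.001, 1.0, -0.0, -0.002]
contact_force: [0.5, -0.0, -0.6]
opening: 0.576
finger_force: 14.9
clock: 8.22
tool_pos: [0.5447, 0.2596, 0.2601]
eef_rot: [-0.002, 1.0, 0.001, -0.002]
contact_force: [-0.7, 0.7, -0.1]
opening: 0.575
finger_force: 14.9
clock: 8.47
tool_pos: [0.5454, 0.2523, 0.2619]
eef_rot: [0.002, 1.0, -0.001, -0.001]
contact_force: [-1.1, -0.7, -0.6]
opening: 0.576
finger_force: 14.9
```

```bash
python3 -m creep '[{"grip":-1,"tx":0,"ty":2.2,"tz":0,"spin":0},{"grip":-1,"tx":0,"ty":0,"tz":3,"spin":0},{"grip":-1,"tx":0,"ty":0,"tz":3,"spin":0},{"grip":-1,"tx":0,"ty":0,"tz":2.5,"spin":0},{"grip":-1,"tx":0,"ty":0,"tz":1.5,"spin":0},{"grip":-1,"tx":0,"ty":0,"tz":0,"spin":0},{"grip":-1,"tx":0,"ty":0,"tz":0,"spin":0}]'; python3 - <<'E'
from h import *
im,P,d=shot('scene'); cv2.imwrite('pics/s4.png',cv2.resize(im[90:240,230:395,::-1],(660,600)))
E
```

```text
clock: 9.05
tool_pos: [0.5458, 0.2751, 0.1625]
eef_rot: [0.001, 1.0, -0.001, -0.001]
contact_force: [1.1, -0.4, 0.1]
opening: 0.579
finger_force: 14.9
```

View pics/s4.png

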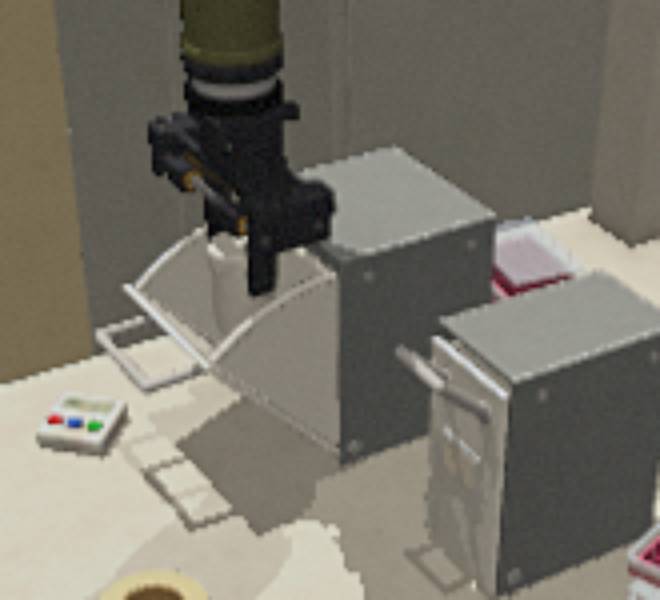

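The pot is in the mouth, centred between the side walls (crop 230,285). Lower to light contact.

```bash
python3 -m creep '[{"grip":-1,"tx":0,"ty":0,"tz":0.5,"spin":0},{"grip":-1,"tx":0,"ty":0,"tz":0.5,"spin":0},{"grip":-1,"tx":0,"ty":0,"tz":0,"spin":0},{"grip":-1,"tx":0,"ty":0,"tz":0,"spin":0}]';python3 -m creep '[{"grip":-1,"tx":0,"ty":0,"tz":0.4,"spin":0},{"grip":-1,"tx":0,"ty":0,"tz":0.4,"spin":0},{"grip":-1,"tx":0,"ty":0,"tz":0,"spin":0},{"grip":-1,"tx":0,"ty":0,"tz":0,"spin":0}]'
```

```text
clock: 9.43
tool_pos: [0.5461, 0.2765, 0.1529]
eef_rot: [0.001, 1.0, 0.0, 0.0]
contact_force: [0.1, 0.8, -0.3]
opening: 0.577
finger_force: 14.9
clock: 9.77
tool_pos: [0.5458, 0.2765, 0.1444]
eef_rot: [0.001, 1.0, -0.0, -0.0]
contact_force: [0.4, -0.5, 0.0]
opening: 0.579
finger_force: 14.9
```

```bash
python3 -m creep '[{"grip":0.5,"tx":0,"ty":0,"tz":0.3,"spin":0},{"grip":0.5,"tx":0,"ty":0,"tz":0,"spin":0},{"grip":0.5,"tx":0,"ty":0,"tz":0,"spin":0},{"grip":0.5,"tx":0,"ty":0,"tz":0,"spin":0},{"grip":0.5,"tx":0,"ty":0,"tz":-2,"spin":0},{"grip":0.5,"tx":0,"ty":0,"tz":-4,"spin":0},{"grip":0.5,"tx":0,"ty":0,"tz":-4,"spin":0},{"grip":0.5,"tx":0,"ty":0,"tz":-3,"spin":0}]'; python3 -m creep '[{"grip":0.5,"tx":4,"ty":0,"tz":0,"spin":0},{"grip":-1,"tx":4,"ty":0,"tz":0,"spin":0},{"grip":-1,"tx":4,"ty":0,"tz":0,"spin":0},{"grip":-1,"tx":2.5,"ty":0,"tz":0,"spin":0},{"grip":-1,"tx":0,"ty":0,"tz":0,"spin":0},{"grip":-1,"tx":0,"ty":0,"tz":0,"spin":0}]'; python3 - <<'E'
from h import *
im,P,d=shot('scene'); im2,_,_=shot('top')
cv2.imwrite('pics/s5.png',np.hstack([cv2.resize(im[90:240,230:395,::-1],(400,400)),cv2.resize(im2[110:230,190:310,::-1],(400,400))]))
E
```

```text
clock: 10.43
tool_pos: [0.5465, 0.2772, 0.2749]
eef_rot: [0.001, 1.0, 0.001, 0.001]
contact_force: [0.3, 0.5, -0.3]
opening: 0.753
finger_force: 0.0
clock: 10.93
tool_pos: [0.4002, 0.2771, 0.2724]
eef_rot: [-0.0, 1.0, 0.0, 0.0]
contact_force: [1.0, -0.1, 0.7]
opening: 0.399
finger_force: 0.0
```

View pics/s5.png

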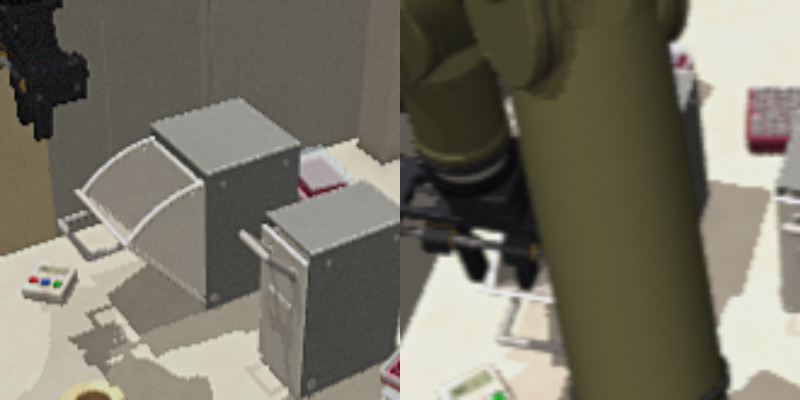

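The bin is empty-looking from the scene camera, since the pot has slid below the side wall. I'll check with the wrist camera.

```bash
python3 - <<'E'
from h import *
c=optics.get_calibration('wrist'); im,d=optics.snapshot('wrist')
cv2.imwrite('pics/w1.png',im[...,::-1])
v,u=np.mgrid[:400,:640]; x=u-c['cx'];y=v-c['cy'];rr=np.hypot(x,y)+1e-9;t=rr/c['fx']
p=np.stack([x/rr*np.tan(t)*d,y/rr*np.tan(t)*d,d],-1);E=c['extrinsics'];P=(p-E[:3,3])@E[:3,:3]
# bin frame at 0.75
a=.75;fx=P[...,0]-.590;fz=P[...,2]-.018
bx=fx*np.cos(a)+fz*np.sin(a)-.054; bz=-fx*np.sin(a)+fz*np.cos(a)
m=(d>0)&(abs(P[...,1]-.274)<.06)&(abs(bx)<.05)&(bz>.015)&(bz<.15)
print(m.sum()); 
if m.sum(): print(np.percentile(np.stack([bx[m],P[...,1][m]-.274,bz[m]],1),[5,25,50,75,95],0).round(3))
E
```

```text
1116
[[-0.046 -0.014  0.044]
 [-0.034 -0.005  0.052]
 [-0.024  0.007  0.063]
 [ 0.021  0.017  0.075]
 [ 0.03   0.027  0.079]]
```

View pics/w1.png

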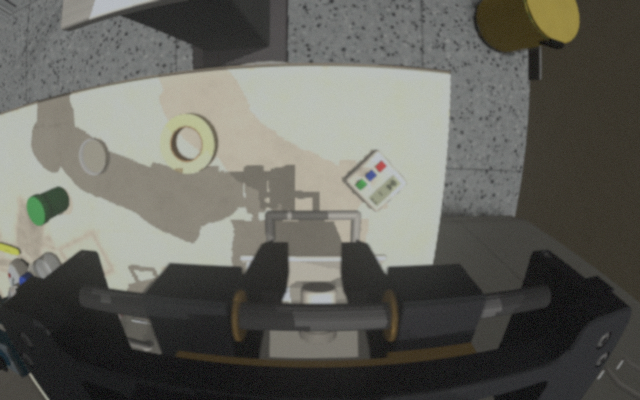

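The wrist view shows the pot at (318,293), down in the bin with its highest point 80 mm over the floor. The bar is at (313,215). Now to lower the shut fingers in front of the bar.

```bash
python3 -m creep '[{"grip":-1,"tx":0,"ty":0,"tz":3,"spin":0},{"grip":-1,"tx":0,"ty":0,"tz":4,"spin":0},{"grip":-1,"tx":0,"ty":0,"tz":4,"spin":0},{"grip":-1,"tx":0,"ty":0,"tz":3.5,"spin":0},{"grip":-1,"tx":0,"ty":0,"tz":2.5,"spin":0},{"grip":-1,"tx":0,"ty":0,"tz":0,"spin":0},{"grip":-1,"tx":0,"ty":0,"tz":0,"spin":0}]'
```

```text
clock: 11.67
tool_pos: [0.4014, 0.2764, 0.1008]
eef_rot: [0.001, 1.0, -0.001, -0.001]
contact_force: [0.4, 0.3, 0.1]
opening: 0.005
finger_force: 0.0
```

```bash
python3 -m creep '[{"grip":-1,"tx":-1.5,"ty":0,"tz":0,"spin":0},{"grip":-1,"tx":-0.7,"ty":0,"tz":-0.8,"spin":0},{"grip":-1,"tx":-0.6,"ty":0,"tz":-0.7,"spin":0},{"grip":-1,"tx":-0.6,"ty":0,"tz":-0.7,"spin":0},{"grip":-1,"tx":-0.7,"ty":0,"tz":-0.7,"spin":0},{"grip":-1,"tx":-0.7,"ty":0,"tz":-0.7,"spin":0},{"grip":-1,"tx":-0.7,"ty":0,"tz":-0.6,"spin":0}]';python3 -m creep '[{"grip":-1,"tx":-0.8,"ty":0,"tz":-0.6,"spin":0},{"grip":-1,"tx":-0.8,"ty":0,"tz":-0.5,"spin":0},{"grip":-1,"tx":-0.8,"ty":0,"tz":-0.5,"spin":0},{"grip":-1,"tx":-0.8,"ty":0,"tz":-0.4,"spin":0},{"grip":-1,"tx":-0.8,"ty":0,"tz":-0.4,"spin":0},{"grip":-1,"tx":-0.9,"ty":0,"tz":-0.4,"spin":0}]'
```

```text
clock: 12.25
tool_pos: [0.4551, 0.2772, 0.1466]
eef_rot: [0.001, 1.0, 0.001, -0.0]
contact_force: [-6.1, 0.8, 5.8]
opening: 0.007
finger_force: 3.2
clock: 12.75
tool_pos: [0.506, 0.2769, 0.1735]
eef_rot: [0.001, 1.0, 0.001, 0.001]
contact_force: [-0.5, 0.9, 1.9]
opening: 0.007
finger_force: 0.8
```

```bash
python3 -m creep '[{"grip":-1,"tx":-0.7,"ty":0,"tz":-0.3,"spin":0},{"grip":-1,"tx":-0.7,"ty":0,"tz":-0.3,"spin":0},{"grip":-1,"tx":-0.7,"ty":0,"tz":-0.2,"spin":0},{"grip":-1,"tx":-0.5,"ty":0,"tz":0,"spin":0},{"grip":-1,"tx":0,"ty":0,"tz":0,"spin":0},{"grip":-1,"tx":0,"ty":0,"tz":0,"spin":0}]'
```

```text
clock: 13.25
tool_pos: [0.53, 0.2768, 0.1803]
eef_rot: [0.001, 1.0, -0.0, -0.001]
contact_force: [-6.0, 0.6, 4.9]
opening: 0.006
finger_force: 3.0
```

Near home; press a bit more to be sure of the click.

```bash
python3 -m creep '[{"grip":-1,"tx":-0.4,"ty":0,"tz":0,"spin":0},{"grip":-1,"tx":-0.3,"ty":0,"tz":0,"spin":0},{"grip":-1,"tx":0,"ty":0,"tz":0,"spin":0},{"grip":-1,"tx":0,"ty":0,"tz":0,"spin":0}]'
```

```text
clock: 13.58
tool_pos: [0.5302, 0.2768, 0.1802]
eef_rot: [-0.001, 1.0, -0.002, -0.007]
contact_force: [-20.4, -2.0, 16.2]
opening: 0.0
finger_force: 10.3
```

It's at a hard stop. Back off and check.

```bash
python3 -m creep '[{"grip":-1,"tx":1.5,"ty":0,"tz":0,"spin":0},{"grip":-1,"tx":3,"ty":0,"tz":0,"spin":0},{"grip":-1,"tx":3,"ty":0,"tz":-3,"spin":0},{"grip":-1,"tx":2,"ty":0,"tz":-3,"spin":0},{"grip":-1,"tx":0,"ty":3,"tz":-2,"spin":0},{"grip":-1,"tx":0,"ty":0,"tz":0,"spin":0},{"grip":-1,"tx":0,"ty":0,"tz":0,"spin":0},{"grip":-1,"tx":0,"ty":0,"tz":0,"spin":0}]'; python3 - <<'E'
from h import *
im,P,d=shot('scene'); p=P.reshape(-1,3)
b=p[(abs(p[:,1]-.274)<.06)&(abs(p[:,2]-.2)<.012)&(p[:,0]>.5)&(p[:,0]<.57)];print(b.mean(0))
f=p[(abs(p[:,1]-.274)<.04)&(p[:,2]>.05)&(p[:,2]<.17)&(p[:,0]>.5)&(p[:,0]<.62)];print(np.median(f[:,0]),np.polyfit(f[:,2],f[:,0],1))
cv2.imwrite('pics/s6.png',cv2.resize(im[90:340,200:460,::-1],(624,600)))
E
```

```text
clock: 14.25
tool_pos: [0.4446, 0.3062, 0.2593]
eef_rot: [0.001, 1.0, -0.0, 0.001]
contact_force: [0.3, -0.0, -0.4]
opening: 0.003
finger_force: 0.0
[0.54405155 0.26617302 0.19965932]
0.5828336797378106 [5.08337849e-04 5.82669300e-01]
```

View pics/s6.png

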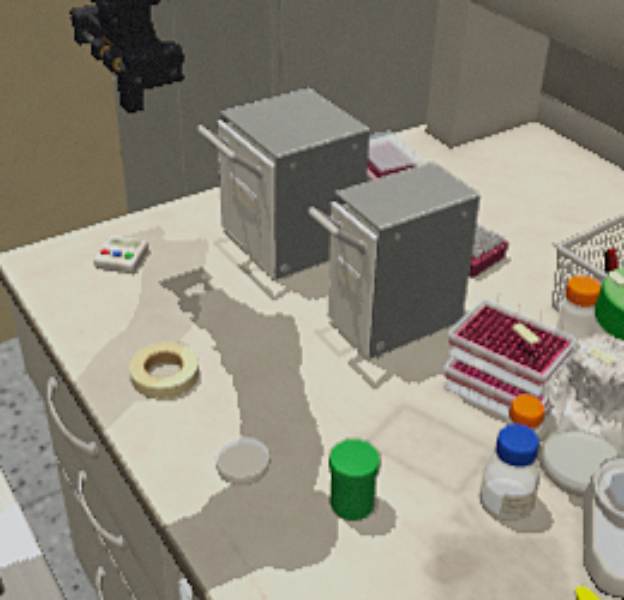

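The wide bin is shut: its panel is vertical at x 0.583, where it started (crop 245,195). The narrow bin is shut, the bystanders are in place and the arm is clear.

```bash
python3 -c "
from plant import workorder
print(workorder.finish_job())"
```

```text
the job is handed in; nothing more can be done
None
```

The job is handed in after about 14 s of robot time: the white pot is in the wide bin, which is pushed fully shut; the last picture shows the narrow bin shut and the bystanders in place, but the hand-in returned no verdict.

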